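# Park the star wheel of the glove-cutting press

### The job

The roller press on the bench has been left with its star wheel off the parking position. Turn the wheel, either way round, by gently pushing its spokes with the fingertips or the outside of the fingers, never gripping them, until the spoke with the red grip points straight up, then take the hand away. Nothing is to be picked up, and all the other things on the bench must stay where they are.

Things in the scene. Friction and masses are not known exactly. Their poses are not given: they have to be found in the camera images.
- press: Fixed bench roller press: green cheeks, grey base, wooden bed board. Origin on the bench below the hub of its star wheel; z up, x level in the wheel's plane, y along the axle from the wheel into the press. The press fills x within +-170 mm, y 90 to 360 mm; cheeks (x within +-55 mm, from y = 99 mm) with screw knobs up to 246 mm high, bed board top at 122 mm. Only a 22 mm axle from there to the wheel.
- wheel: Upright star wheel, no rim: five straight spokes 72 degrees apart on a dark hub (64 mm wide, 30 mm thick). Origin: hub centre, in the plane of the spokes, 170 mm above the bench. Its y axis is the level axle, same direction as the press's y; its z axis points along the red spoke. Turns either way without stops; steady friction 0.45 N m (about 4 N at a grip); stays where it is left.
- red_tip (a point): Outer end of the red-gripped spoke, 130 mm from the axle; its z axis points outward along that spoke. All five spokes reach 130 mm: a 14 mm thick steel rod, then from 64 to 130 mm a round grip 22 mm thick, one red and four black.
- die: Loose steel cutting die in the outline of a glove finger, 78 x 36 mm, 32 mm high, lying on the press's bed board. Origin at its underside. Not to be moved.
- jar: Loose amber glass jar with a brass-coloured lid, 56 mm diameter, 75 mm high, standing in front of the wheel. Origin at the centre of its underside. Not to be moved.
- wax: Loose aluminium wax tin, 64 mm diameter, 28 mm high, standing on the press's bed board. Origin at the centre of its underside. Not to be moved.
- mallet: Loose wooden mallet lying on the bench, 210 mm long. Not to be moved.
- glove_form: Loose wooden hand-shaped glove form on a round foot 90 mm in diameter, 190 mm high. Origin at the centre of its underside. Not to be moved.
- mug: Loose blue mug, 80 mm diameter, 90 mm high. Origin at the centre of its underside. Not to be moved.

How it is judged:
At the end, for the whole second after the job is handed in: The red spoke is within 0.09 rad (5 degrees) of straight up, the wheel is at rest, and every loose thing is within 20 mm of where it started (angle between red_tip's own z axis and vertical below 0.09 rad and angular speed of wheel below 0.05 rad/s and distance of each of die, jar, wax, mallet, glove_form, mug from where it was at the start of the episode below 0.02 m); the robot touches nothing.
It fails at once if the wheel is gripped or pushed hard (finger force on the wheel above 30 N) (contact force between the fingers and wheel above 30 N).
It fails at once if a loose thing on the bench is picked up or displaced by more than 20 mm (distance of any of die, jar, wax, mallet, glove_form, mug from where it was at the start of the episode above 0.02 m).
It also fails if it takes over 48 s, if anything falls off the work surface, if the arm or the gripper's body presses on something with over 40 N, if the wrist force passes 120 N, or if a joint passes its speed limit or range.

### The arm

A 7-joint arm with a two-finger parallel gripper is mounted at the origin on the work surface. World frame = base frame: x ahead of the robot, y to its left, z up, the work surface at z = 0. Lengths are in m, angles in rad, forces in N, time in s.
With the tool pointing down it reaches from about 0.425 to 0.925 m from the base axis. Payload 6.8 kg.
Tool frame: the origin (TCP) lies at the very end of the fingers, on their centre line; the grasp point (between the pads) lies 19 mm behind it; z points along the fingers, x is the direction in which the jaws open and shut, and the axes are right-handed (so a half turn about z gives the same grasp; the last joint's range is limited). The gripper opens to 85 mm and grips with 20 to 120 N. Pads are 22 mm wide; open, the fingers measure 114 mm over their backs; the gripper's body (76 mm by 85 mm) begins 54 mm behind the grasp point. The pads swing forward as they close: fully open they stand 13 mm farther back than shut.
Start: joints at [1.145, 0.477, 0.022, 1.555, -0.011, 1.109, -0.083], TCP at [0.211, -0.641, 0.231] pointing down, gripper open.
Joint ranges: [-2.96, 2.96], [-0.34, 2.1], [-1.41, 1.46], [0.24, 2.44], [-1.37, 4.51], [0.17, 1.92], [-2.96, 2.96]. Speed limits (rad/s): [2.39, 2.39, 3.14, 3.14, 3.14, 3.14, 3.14].

### API

Orientations are given as a rotation vector (axis times angle).
In Python, from bench import get_obs, imaging, hand_in gives the robot as it stands.
- The arm moves only by the tool send_rows, never from a script. Its argument "motion" is a list of rows, each an object with "dp": the shift along the world's x, y, z in m, a list of three; "rot": the turn, a rotation vector about the world's x, y, z in rad, a list of three; "grip": the finger opening in m, from 0 to 0.0854. In form: [{"dp": [dx, dy, dz], "rot": [ax, ay, az], "grip": grip}, ...]. A call has 1 to 20 rows; each row shifts and turns the pose as measured when the row begins; what a row does not reach is not made up. A row lasts 1/8 s, in which the tool goes at most 62.5 mm and 10.7 degrees, less where a joint would pass 70% of its speed; a pose out of reach is approached as far as the arm can. A call is refused whole if a number of a shift passes 0.0625 or a number of a turn 0.188, either way. A call with a gripper value outside its range is refused whole. The fingers move at their own pace and stop on an object; "grip_force" is the grip in N (left out, the last holds). Time passes only in rows, so rows that do not move let the fingers close. It gives the time, the measured TCP pose, the force and the opening at its end, in the units of the state.
- get_obs(): the state, without advancing time (a new reading comes with each control period).
- imaging.grab_frame(name): name is "scene" or "side" or "wrist"; returns a dict with "img" (420x560x3 uint8, red, green, blue), "fx", "fy", "cx", "cy" (pixels), "R" (3x3) and "t" (3): a world point X has camera coordinates R X + t. Camera axes: x right, y down, z forward; pixel columns grow to the right and rows downward; lengths in m; the calibration is good to about 2 mm. A picture is of the moment at which its call begins. There is no depth.
- hand_in(): hands the job in, once; it reports no verdict.
The state is a dict: "clock": time; "joints": joint angles; "qvel": joint speeds; "tau": joint torques, N m; "tcp_pos": TCP position; "orientation": TCP orientation; "contact_force": force on the tool from outside, world axes, zero at the start; "moment": the same for the moment, N m; "grip_width": finger opening in m.
Only numpy, scipy, OpenCV 4.12 (cv2) and the standard library are available. Lean on these libraries where they do the work, as an engineer would, in place of code of your own. Each camera call takes 0.05 s, during which the arm holds its last target. There are 200 camera calls.

## Working session

There is one attempt and no reset: what is moved stays moved. The work goes in short steps, Python scripts to look and compute and a tool call to move; the robot and the scene stay as the last step left them, time stands still between calls to the robot, and variables do not carry over. Pictures are saved under pics/ and viewed, about 8 in all and at most 12, crops included, and the job is handed in when it is done.

Besides the shell and the picture viewer there is one more tool, called after "Call:" as name(argument=value, ...) on one line, values as JSON. send_rows: Moves the arm, as the interface text tells. Its arguments: {"type":"object","properties":{"motion":{"type":"array","items":{"type":"object","properties":{"dp":{"type":"array","items":{"type":"number"}},"rot":{"type":"array","items":{"type":"number"}},"grip":{"type":"number"}}}},"grip_force":{"type":"number"}},"required":["motion"]}

```bash
mkdir -p pics; python3 - <<'E'
from bench import get_obs, imaging
import cv2,pickle
o=get_obs();print(o)
F={}
for n in("scene","side"):
    f=imaging.grab_frame(n);F[n]=f;cv2.imwrite(f"pics/{n}0.png",f["img"][:,:,::-1])
    print(n,f["fx"],f["cx"],f["cy"],(-f["R"].T@f["t"]).round(3),f["R"].round(3).tolist())
pickle.dump(F,open("f0.pkl","wb"))
E
```

```text
{'clock': 0.0, 'joints': array([ 1.14492288,  0.47779418,  0.0223135 ,  1.55644969, -0.01150369,
        1.10933577, -0.08309093]), 'qvel': array([ 0.00036626, -0.000302  , -0.00107642,  0.00071355, -0.00180985,
       -0.00105449, -0.00033816]), 'tau': array([-8.60851674e-05, -5.96448183e+01,  1.60806946e+00, -2.81192994e+01,
        1.25661868e-02,  9.41758510e-03,  1.76048854e-05]), 'tcp_pos': array([ 0.21071795, -0.64063067,  0.23032994]), 'orientation': array([-2.54418169e+00,  1.84133947e+00,  2.47333993e-03]), 'contact_force': array([-0.1067476 , -0.09459241, -0.22715631]), 'moment': array([ 0.01502956, -0.05592802, -0.03429352]), 'grip_width': 0.08536612232618378}
scene 538.2428866017774 282.70525241870064 217.00715559375402 [1.052 0.815 1.536] [[-0.822, 0.569, -0.007], [0.465, 0.666, -0.583], [-0.327, -0.483, -0.812]]
side 399.139219290131 282.0592736419035 210.19025525653075 [-0.139  0.787  0.96 ] [[-0.752, -0.659, 0.018], [-0.408, 0.444, -0.798], [0.518, -0.607, -0.602]]
```

View pics/scene0.png

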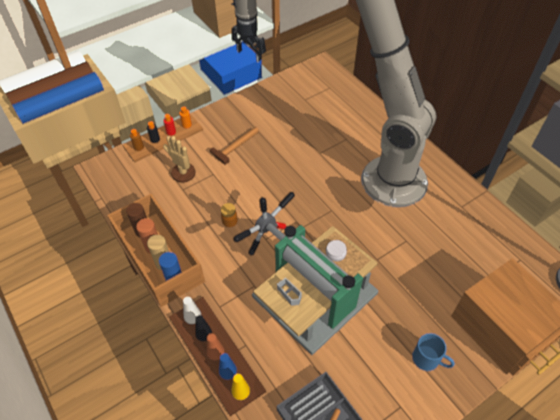

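View pics/side0.png

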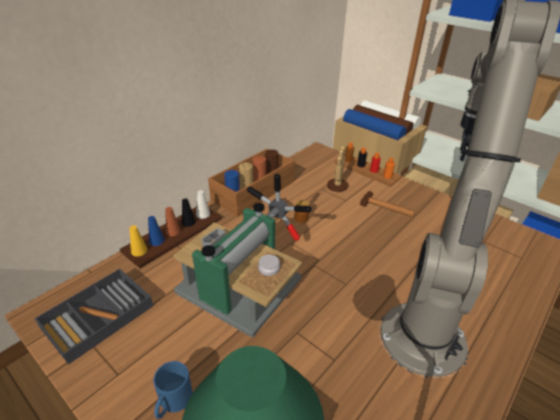

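The scene view shows the wheel hub near (267,222), the jar at (229,214) and the press at (318,275). The side view shows the hub near (278,208), the red grip at (293,231) and the jar at (301,211). I'll enlarge both views.

```bash
python3 - <<'E'
import pickle,cv2,numpy as np
F=pickle.load(open("f0.pkl","rb"))
a=F["scene"]["img"][170:270,215:315];b=F["side"]["img"][160:260,230:330]
im=np.hstack([cv2.resize(x,(400,400),interpolation=cv2.INTER_CUBIC) for x in(a,b)])
cv2.imwrite("pics/c1.png",im[:,:,::-1])
E
```

```text
(no output)
```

View pics/c1.png

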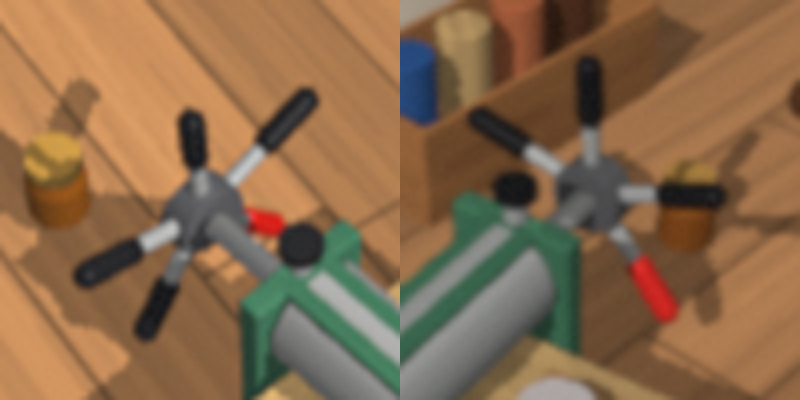

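```bash
cat > h.py <<'E'
import numpy as np
def ray(f,p):
    d=f["R"].T@np.array([(p[0]-f["cx"])/f["fx"],(p[1]-f["cy"])/f["fy"],1.]);return -f["R"].T@f["t"],d/np.linalg.norm(d)
def tri(f,p,g,q):
    (a,u),(b,v)=ray(f,p),ray(g,q)
    s=np.linalg.lstsq(np.c_[u,-v],b-a,rcond=None)[0];x,y=a+s[0]*u,b+s[1]*v
    return (x+y)/2,np.linalg.norm(x-y)
def onplane(f,p,c,n):
    a,u=ray(f,p);return a+u*((c-a)@n)/(u@n)
E
python3 - <<'E'
import pickle,cv2,numpy as np
from h import *
F=pickle.load(open("f0.pkl","rb"));s,d=F["scene"],F["side"]
S=lambda x,y:(215+x/4,170+y/4)
D=lambda x,y:(230+(x-400)/4,160+y/4)
P={}
for k,p,q in[("A",S(312,95),D(720,196)),("B",S(190,114),D(588,60)),("C",S(80,280),D(473,113)),("hub",S(205,218),D(592,192)),("knob",S(301,244),D(515,187))]:
    P[k],e=tri(s,p,d,q);print(k,P[k].round(4),round(e,4))
n=np.cross(P["A"]-P["B"],P["C"]-P["B"]);n/=np.linalg.norm(n)
if n@(P["knob"]-P["hub"])<0:n=-n
print("n",n)
n[2]=0;n/=np.linalg.norm(n)
c0=(P["A"]+P["B"]+P["C"])/3
# wheel centre: level x axis
x=np.cross(n,[0,0,1])
pts=np.array([P[k] for k in"ABC"]);R=onplane(d,D(670,320),c0,n);Dd=onplane(s,S(145,337),c0,n)
allp=np.vstack([pts,Dd,R]);u=(allp-c0)@x;w=allp[:,2]
sol=np.linalg.lstsq(np.c_[2*u,2*w,np.ones(5)],u*u+w*w,rcond=None)[0]
r=np.sqrt(sol[2]+sol[0]**2+sol[1]**2);c=c0+x*sol[0];c[2]=sol[1]
print("centre",c,"r",r,"x",x,"axle yaw",np.degrees(np.arctan2(n[1],n[0])))
print("angles from z toward +x",np.degrees(np.arctan2(u-sol[0],w-sol[1])).round(1))
print("red tip",R,"D",Dd)
h=np.array([0,0,1.])
for nm,f,p in[("scene jar lid",s,S(52,150)),("side jar lid",d,D(690,180))]:print(nm,onplane(f,p,np.array([0,0,.075]),h).round(3))
for nm,p in[("glove foot",(182,172)),("mallet head",(219,154))]:print(nm,onplane(s,p,np.zeros(3),h).round(3))
E
```

```text
A [ 0.4417 -0.0266  0.215 ] 0.0017
B [ 0.5633 -0.0089  0.2971] 0.0017
C [0.6776 0.0094 0.2029] 0.0014
hub [ 0.5579 -0.0061  0.1699] 0.0052
knob [0.5408 0.0991 0.2429] 0.0009
n [-0.1505758   0.98854937  0.00985272]
centre [ 0.55758842 -0.00920169  0.16884174] r 0.12712684570529514 x [ 0.98859735  0.15058311 -0.        ] axle yaw 98.66072037780985
angles from z toward +x [ -68.5    2.5   74.3  148.2 -141.5]
red tip [ 0.47905171 -0.0211644   0.06888489] D [0.62390253 0.00089928 0.06056116]
scene jar lid [ 0.592 -0.193  0.075]
side jar lid [ 0.587 -0.182  0.075]
glove foot [ 0.624 -0.485  0.   ]
mallet head [ 0.464 -0.484  0.   ]
```

Call:
send_rows(motion=[{"dp": [0,0,0.05],"rot": [0,0,-0.08],"grip": 0},{"dp": [0,0,0.06],"rot": [0,0,-0.085],"grip": 0},{"dp": [0.01,0.03,0.06],"rot": [0,0,0],"grip": 0},{"dp": [0.02,0.04,0],"rot": [0,0,0],"grip": 0},{"dp": [0.02,0.04,0],"rot": [0,0,0],"grip": 0},{"dp": [0.02,0.04,0],"rot": [0,0,0],"grip": 0},{"dp": [0.02,0.04,0],"rot": [0,0,0],"grip": 0},{"dp": [0.02,0.04,0],"rot": [0,0,0],"grip": 0},{"dp": [0.02,0.04,0],"rot": [0,0,0],"grip": 0},{"dp": [0.02,0.04,0],"rot": [0,0,0],"grip": 0},{"dp": [0.02,0.04,0],"rot": [0,0,0],"grip": 0},{"dp": [0.02,0.04,0],"rot": [0,0,0],"grip": 0},{"dp": [0.02,0.04,0],"rot": [0,0,0],"grip": 0},{"dp": [0.02,0.04,0],"rot": [0,0,0],"grip": 0},{"dp": [0.02,0.04,0],"rot": [0,0,0],"grip": 0},{"dp": [0.02,0.04,0],"rot": [0,0,0],"grip": 0}], grip_force=20)

```text
clock: 2.1
tcp_pos: [0.4803, -0.0742, 0.3935]
orientation: [-2.369, 2.06, 0.018]
contact_force: [0.7, -0.1, -0.3]
grip_width: 0.0002
```

Call:
send_rows(motion=[{"dp": [0.02,0.03,0],"rot": [0,0,0.01],"grip": 0},{"dp": [0.02,0.03,0],"rot": [0,0,0],"grip": 0},{"dp": [0,0,-0.03],"rot": [0,0,0],"grip": 0},{"dp": [0,0,-0.04],"rot": [0,0,0],"grip": 0},{"dp": [0,0,-0.04],"rot": [0,0,0],"grip": 0},{"dp": [0,0,0],"rot": [0,0,0],"grip": 0}])

```text
clock: 2.85
tcp_pos: [0.5209, -0.0071, 0.2794]
orientation: [-2.389, 2.038, 0.022]
contact_force: [0.7, -0.9, 1.2]
grip_width: -0.0003
```

```bash
cat > look.py <<'E'
import sys,cv2,numpy as np
from bench import get_obs,imaging
c=np.array([.5576,-.0092,.17]);x=np.array([.9886,.1506,0])
o=get_obs();p=o["tcp_pos"]-c
print("clock",o["clock"],"local x,y,z mm",(1e3*np.array([p@x,p@[-.1506,.9886,0],p[2]])).round(1),"F",o["contact_force"].round(1))
a=imaging.grab_frame("scene")["img"][150:270,205:325];b=imaging.grab_frame("side")["img"][140:260,220:340]
im=np.hstack([cv2.resize(q,(400,400),interpolation=cv2.INTER_CUBIC) for q in(a,b)])
cv2.imwrite(f"pics/{sys.argv[1]}.png",im[:,:,::-1])
E
python3 look.py c2
```

```text
clock 2.85 local x,y,z mm [-36.    7.6 109.4] F [ 0.7 -0.9  1.2]
```

View pics/c2.png

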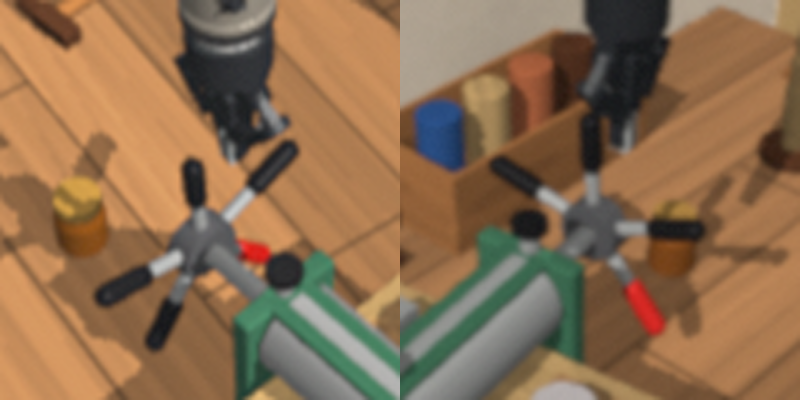

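The fingertip stands just left of the upright spoke, clear of it, in both views. I'll start the first stroke.

Call:
send_rows(motion=[{"dp": [0.009,-0.003,-0.005],"rot": [0,0,0],"grip": 0},{"dp": [0.009,-0.003,-0.005],"rot": [0,0,0],"grip": 0},{"dp": [0.008,0.001,-0.001],"rot": [0,0,0],"grip": 0},{"dp": [0.008,0.001,-0.001],"rot": [0,0,0],"grip": 0},{"dp": [0.008,0.001,-0.001],"rot": [0,0,0],"grip": 0},{"dp": [0.008,0.001,-0.001],"rot": [0,0,0],"grip": 0},{"dp": [0.008,0.001,-0.003],"rot": [0,0,0],"grip": 0},{"dp": [0.008,0.001,-0.003],"rot": [0,0,0],"grip": 0}])

```text
clock: 3.95
tcp_pos: [0.5938, -0.006, 0.2655]
orientation: [-2.384, 2.034, 0.013]
contact_force: [-4.8, 0.6, 0.6]
grip_width: -0.0001
```

```bash
python3 look.py c3
```

```text
clock 3.95 local x,y,z mm [36.3 -2.3 95.5] F [-4.8  0.6  0.6]
```

Call:
send_rows(motion=[{"dp": [0.008,0.001,-0.008],"rot": [0,0,0],"grip": 0},{"dp": [0.008,0.001,-0.008],"rot": [0,0,0],"grip": 0},{"dp": [0.007,0.001,-0.008],"rot": [0,0,0],"grip": 0},{"dp": [0.006,0.001,-0.008],"rot": [0,0,0],"grip": 0},{"dp": [0.006,0.001,-0.008],"rot": [0,0,0],"grip": 0}])

```text
clock: 4.68
tcp_pos: [0.6354, -0.0, 0.2277]
orientation: [-2.377, 2.029, -0.002]
contact_force: [-3.1, -0.3, 3.2]
grip_width: 0.0003
```

```bash
python3 look.py c4
```

```text
clock 4.675 local x,y,z mm [78.3 -2.7 57.7] F [-3.1 -0.3  3.2]
```

View pics/c4.png

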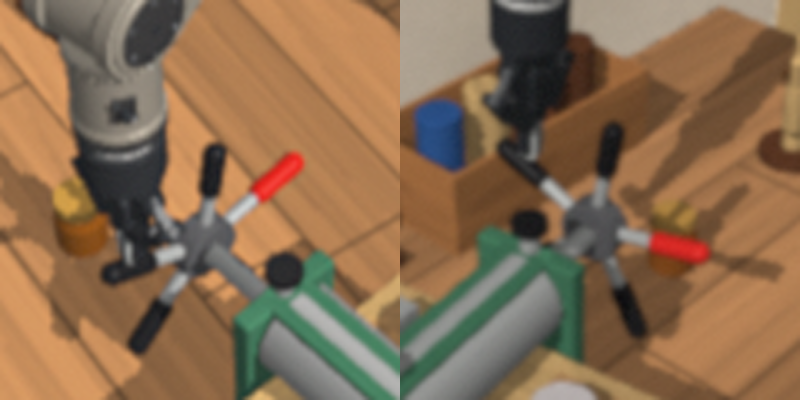

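The press turns freely: red is now on the left at about −80°, and the next spoke is near −8°. I'll lift, go behind that spoke and push it over.

Call:
send_rows(motion=[{"dp": [0,0,0.03],"rot": [0,0,0],"grip": 0},{"dp": [0,0,0.05],"rot": [0,0,0],"grip": 0},{"dp": [0,0,0.05],"rot": [0,0,0],"grip": 0},{"dp": [-0.02,-0.003,0.02],"rot": [0,0,0],"grip": 0},{"dp": [-0.05,-0.007,0],"rot": [0,0,0],"grip": 0},{"dp": [-0.05,-0.007,0],"rot": [0,0,0],"grip": 0},{"dp": [-0.03,-0.004,0],"rot": [0,0,0],"grip": 0},{"dp": [0,0,0],"rot": [0,0,0],"grip": 0}])

```text
clock: 5.78
tcp_pos: [0.4796, -0.0266, 0.3755]
orientation: [-2.377, 2.039, 0.0]
contact_force: [0.8, -0.7, 0.1]
grip_width: 0.0001
```

```bash
python3 look.py c5
```

```text
clock 5.775 local x,y,z mm [-79.7  -5.4 205.5] F [ 0.8 -0.7  0.1]
```

Call:
send_rows(motion=[{"dp": [0.009,0.006,-0.03],"rot": [0,0,0],"grip": 0},{"dp": [0.009,0.002,-0.04],"rot": [0,0,0],"grip": 0},{"dp": [0,0,-0.03],"rot": [0,0,0],"grip": 0},{"dp": [0.008,0.001,0],"rot": [0,0,0],"grip": 0},{"dp": [0.008,0.001,0],"rot": [0,0,0],"grip": 0},{"dp": [0.008,0.001,0],"rot": [0,0,0],"grip": 0}])

```text
clock: 6.62
tcp_pos: [0.5301, -0.0138, 0.274]
orientation: [-2.376, 2.035, 0.002]
contact_force: [-4.4, -0.1, 3.0]
grip_width: -0.0003
```

```bash
python3 look.py c6
```

```text
clock 6.625 local x,y,z mm [-27.9  -0.4 104. ] F [-4.4 -0.1  3. ]
```

Call:
send_rows(motion=[{"dp": [0.008,0.001,-0.001],"rot": [0,0,0],"grip": 0},{"dp": [0.008,0.001,-0.001],"rot": [0,0,0],"grip": 0},{"dp": [0.008,0.001,-0.001],"rot": [0,0,0],"grip": 0},{"dp": [0.008,0.001,-0.002],"rot": [0,0,0],"grip": 0},{"dp": [0.008,0.001,-0.002],"rot": [0,0,0],"grip": 0},{"dp": [0.008,0.001,-0.004],"rot": [0,0,0],"grip": 0},{"dp": [0.008,0.001,-0.005],"rot": [0,0,0],"grip": 0},{"dp": [0.007,0.001,-0.006],"rot": [0,0,0],"grip": 0}])

```text
clock: 7.72
tcp_pos: [0.6011, -0.0041, 0.2544]
orientation: [-2.37, 2.029, -0.01]
contact_force: [-1.9, -0.4, 5.5]
grip_width: -0.0004
```

```bash
python3 look.py c7
```

```text
clock 7.725 local x,y,z mm [43.7 -1.5 84.4] F [-1.9 -0.4  5.5]
```

Call:
send_rows(motion=[{"dp": [0.007,0.001,-0.007],"rot": [0,0,0],"grip": 0},{"dp": [0.007,0.001,-0.007],"rot": [0,0,0],"grip": 0},{"dp": [0.006,0.001,-0.007],"rot": [0,0,0],"grip": 0},{"dp": [0,0,0],"rot": [0,0,0],"grip": 0}])

```text
clock: 8.32
tcp_pos: [0.6235, -0.0009, 0.2323]
orientation: [-2.369, 2.028, -0.012]
contact_force: [0.1, -0.2, 0.4]
grip_width: -0.0003
```

```bash
cat > ang.py <<'E'
import cv2,numpy as np
from bench import imaging
from h import onplane
c=np.array([.5576,-.0092,.17]);n=np.array([-.1506,.9886,0]);x=np.array([.9886,.1506,0])
B={"scene":(150,270,205,325),"side":(140,260,220,340)}
for k,(r0,r1,c0,c1) in B.items():
    f=imaging.grab_frame(k);im=f["img"][r0:r1,c0:c1].astype(int)
    m=((im[...,0]>110)&(im[...,1]<60)&(im[...,2]<60)).astype(np.uint8)
    N,L,S,C=cv2.connectedComponentsWithStats(m)
    i=1+np.argmax(S[1:,4]);v,u=np.nonzero(L==i)
    P=np.array([onplane(f,(a+c0,b+r0),c,n) for a,b in zip(u,v)])
    w=np.c_[(P-c)@x,P[:,2]-c[2]];g=w.mean(0)
    d=np.linalg.svd(w-g)[2][0];d*=np.sign(d@g)
    print(k,len(u),"centroid mm",(g*1e3).round(1),"r",np.hypot(*g).round(4),"ang centroid",np.degrees(np.arctan2(*g)).round(1),"ang axis",np.degrees(np.arctan2(*d)).round(1))
E
python3 ang.py; python3 look.py c8
```

```text
scene 88 centroid mm [-24.3  97.8] r 0.1008 ang centroid -13.9 ang axis -7.4
side 106 centroid mm [-24.7  98.3] r 0.1014 ang centroid -14.1 ang axis -17.7
clock 8.425 local x,y,z mm [65.8 -1.8 62.5] F [-0.6  0.6  0.5]
```

View pics/c8.png

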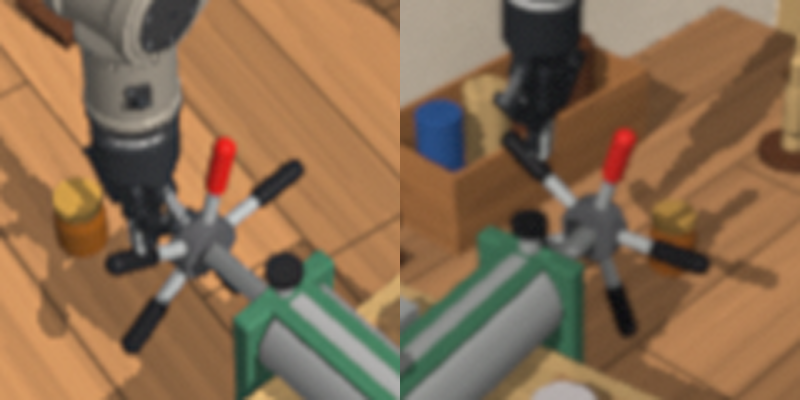

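Both views put red at −14°, which fits the finger position. I'll push about 10° more.

Call:
send_rows(motion=[{"dp": [0.005,0.001,-0.006],"rot": [0,0,0],"grip": 0},{"dp": [0.004,0.001,-0.006],"rot": [0,0,0],"grip": 0},{"dp": [0.002,0,-0.004],"rot": [0,0,0],"grip": 0},{"dp": [0,0,0],"rot": [0,0,0],"grip": 0}])

```text
clock: 9.02
tcp_pos: [0.6342, 0.0006, 0.2163]
orientation: [-2.369, 2.029, -0.013]
contact_force: [-0.6, -0.6, 2.3]
grip_width: -0.0001
```

```bash
python3 ang.py
```

```text
scene 72 centroid mm [-5.5 99.5] r 0.0997 ang centroid -3.1 ang axis 0.8
side 115 centroid mm [ -6.6 101.2] r 0.1015 ang centroid -3.8 ang axis -12.1
```

Call:
send_rows(motion=[{"dp": [0.001,0,-0.003],"rot": [0,0,0],"grip": 0},{"dp": [0.001,0,-0.003],"rot": [0,0,0],"grip": 0},{"dp": [0,0,0],"rot": [0,0,0],"grip": 0}])

```text
clock: 9.5
tcp_pos: [0.6369, 0.0009, 0.211]
orientation: [-2.368, 2.028, -0.015]
contact_force: [-1.1, 0.1, 2.0]
grip_width: -0.0
```

```bash
python3 ang.py
```

```text
scene 76 centroid mm [  0.3 100.4] r 0.1004 ang centroid 0.2 ang axis 4.8
side 120 centroid mm [ -0.3 100. ] r 0.1 ang centroid -0.2 ang axis -8.1
```

Red measures 0° in both views. I'll lift the hand straight up, then back away.

Call:
send_rows(motion=[{"dp": [0,0,0.02],"rot": [0,0,0],"grip": 0},{"dp": [0,0,0.04],"rot": [0,0,0],"grip": 0},{"dp": [0,0,0.05],"rot": [0,0,0],"grip": 0},{"dp": [0,0,0.05],"rot": [0,0,0],"grip": 0},{"dp": [0,0,0.05],"rot": [0,0,0],"grip": 0},{"dp": [0,0,0.03],"rot": [0,0,0],"grip": 0},{"dp": [-0.01,-0.04,0],"rot": [0,0,0],"grip": 0},{"dp": [-0.02,-0.05,0],"rot": [0,0,0],"grip": 0},{"dp": [-0.02,-0.05,0],"rot": [0,0,0],"grip": 0},{"dp": [-0.02,-0.05,0],"rot": [0,0,0],"grip": 0},{"dp": [0,0,0],"rot": [0,0,0],"grip": 0},{"dp": [0,0,0],"rot": [0,0,0],"grip": 0}])

```text
clock: 11.1
tcp_pos: [0.5595, -0.1926, 0.4716]
orientation: [-2.368, 2.02, -0.024]
contact_force: [0.8, -0.2, 0.2]
grip_width: -0.0001
```

```bash
python3 ang.py; python3 - <<'E'
from bench import imaging
import cv2
cv2.imwrite("pics/c9.png",imaging.grab_frame("scene")["img"][:,:,::-1])
E
python3 look.py c10
```

```text
scene 77 centroid mm [  0.2 100.3] r 0.1003 ang centroid 0.1 ang axis 4.9
side 122 centroid mm [ -0.3 100.5] r 0.1005 ang centroid -0.1 ang axis -7.6
clock 11.25 local x,y,z mm [ -25.3 -181.2  301. ] F [ 0.6  0.5 -0.2]
```

View pics/c9.png

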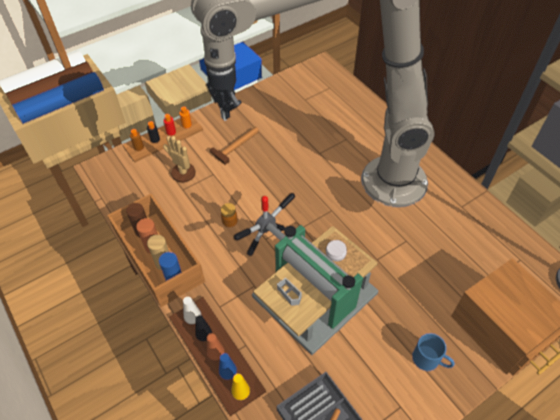

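View pics/c10.png

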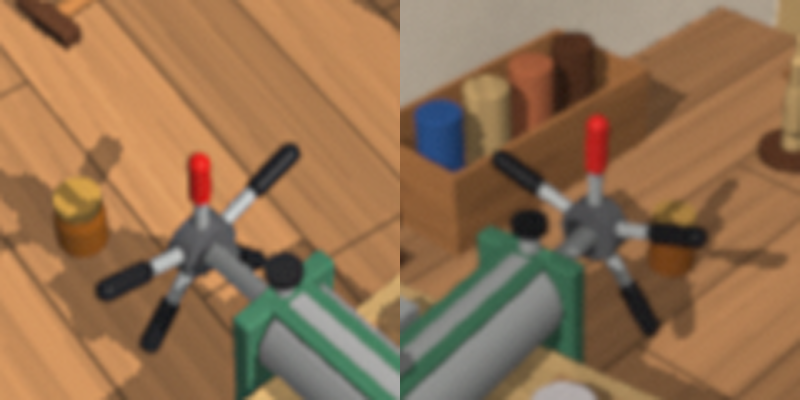

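The wheel has red up, the hand is clear, and the other things look the same as in the first picture.

```bash
python3 -c "
from bench import hand_in
print(hand_in())"
```

```text
the job is handed in; nothing more can be done
None
```

The wheel is back at its parking position with the red spoke straight up, and I've handed the job in. With the fingers shut, I turned it about 141° in two gentle strokes. Each pushed one spoke over from the top, and the measured force stayed around 5–6 N. I then lifted the hand clear.

**Red spoke:** after the hand was away, the centre of the red grip measured +0.1° from vertical in the scene view and −0.1° in the side view. The robot's clock read about 11 s of the 48 s allowed.

**A check that disagreed:** the angle from the long axis of the red colour patch read +4.9° in one view and −7.6° in the other. I put this down to the patch being only about 100 pixels, seen at a slant and placed on a flat plane, and trusted the grip-centre figure, on which both views agree.

**Loose things:** they looked unmoved in the last picture. I compared them with the first picture by eye only.

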